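Set out the calibration weights in order of size

ROBOT

A 7-joint arm with a two-finger parallel gripper is mounted at the origin on the work surface. World frame = base frame: x ahead of the robot, y to its left, z up, the work surface at z = 0. Lengths are in m, angles in rad, forces in N, time in s.
With the tool pointing down it reaches from about 0.35 to 0.9 m from the base axis. Payload 8.1 kg.
Tool frame: the origin (TCP) lies between the finger pads; the fingertips stand 14 mm ahead of it and the grasp point (between the pads) lies 5 mm behind it; z points along the fingers, y is the line along which they close (so a half turn about z gives the same grasp; the last joint's range is limited). The gripper opens to 92 mm and grips with 3 to 60 N. Pads are 19 mm wide; open, the fingers measure 130 mm over their backs; the gripper's body (75 mm by 190 mm) begins 47 mm behind the grasp point.
Start: joints at [1.199, 0.434, 0.025, 1.573, -0.012, 1.134, -0.075], TCP at [0.166, -0.603, 0.241] pointing down, gripper open.
Joint ranges: [-2.62, 2.62], [-0.44, 2.09], [-1.27, 1.32], [0.08, 2.57], [-1.32, 4.46], [0.12, 2], [-2.74, 2.74]. Speed limits (rad/s): [2.22, 2.22, 3.01, 3.01, 3.14, 3.14, 3.14].

INTERFACE

Orientations are given as a unit quaternion [w, x, y, z].
In Python, from workcell import sense, grab_frame, hand_in, trace gives the robot as it stands. The module is installed in compiled form; this text tells all that it offers.
- The arm moves only by the shell command python3 -m crank 'ROWS'. ROWS is JSON, a list of rows, each an object with "gripper": the finger opening in cm, from 0 to 9.18; "xyz": the shift along the tool's x, y, z in cm, a list of three; "twist": the turn about the tool's z in degrees. A call has 1 to 5 rows; each row is the pose to reach, as a shift and turn from the pose commanded when the call began, along the tool's axes at that moment; what a row does not reach only later rows make up. A row lasts 1/8 s, in which the tool goes at most 62.5 mm and 10.7 degrees, less where a joint would pass 70% of its speed; a pose out of reach is approached as far as the arm can. A call with a gripper value outside its range is refused whole. The fingers move at their own pace and stop on an object; the grip force is fixed at half the most. Time passes only in rows, so rows that repeat a pose let the fingers close. It gives the time, the measured TCP pose, the force, the opening and the grip force at its end, in the units of the state.
- sense(): the state, without advancing time (a new reading comes with each control period).
- grab_frame(name): name is "scene" or "top"; returns a dict with "image" (480x640x3 uint8, red, green, blue), "mtx" (3x3 intrinsics, pixels), "R" (3x3) and "t" (3): a world point X has camera coordinates R X + t. Camera axes: x right, y down, z forward; pixel columns grow to the right and rows downward; lengths in m; the calibration is good to about 2 mm. A picture is of the moment at which its call begins. There is no depth.
- hand_in(): hands the job in; it is judged then, once.
Trained networks look in the newest picture that a camera, given by its name, has taken for a name from the list of things; names that differ only in an ending like _2 or _b are one class to them, and where a whole thing is asked for, a point or a joint stands for the part that bears it (a point fixed in the world has none). Each returns a list of dicts, best first, with "conf" (0 to 1); they miss things now and then, are a little off and sometimes report something else, mostly with a low value. They report only what shows in the picture. A call takes as long as a camera call. They do not tell look-alikes from the thing itself.
- trace(camera, name): "pixels" (480x640 bool, what is visible of it) and "xy" ([column, row] in pixels, amid what is visible of it).
The state is a dict: "t": time; "q": joint angles; "dq": joint speeds; "effort": joint torques, N m; "eef_pos": TCP position; "tcp_rot": TCP orientation; "ft_force": force on the tool from outside, world axes, zero at the start; "ft_torque": the same for the moment, N m; "opening": opening from 0.0 (shut) to 1.0 (fully open); "finger_force": force on a finger pad.
Only numpy, scipy, OpenCV 4.12 (cv2) and the standard library are available. Lean on these libraries where they do the work, as an engineer would, in place of code of your own. Each camera call takes 0.05 s, during which the arm holds its last target. There are 200 camera calls.

TASK

Before the force tester is calibrated, set out the four brass weights on the black strip in order of size: the smallest on the white pad next to the red end block, then each bigger one on the next pad, so that the largest stands at the other end. Each weight must stand upright, centred on its own pad and let go; do not knock any weight over on the way.

Things in the scene. Friction and masses are not known exactly. Their poses are not given: they have to be found in the camera images.
- w50_mid (a point): the smallest of four upright brass calibration weights, about 50 g: plain round body 18 mm across and 26 mm high, with a waisted knob of 11 mm on top, 36 mm high in all. The point is on its axis half-way up (18 mm above its foot); z up its axis. At the start it stands on a blue cutting mat whose top is 2 mm above the table.
- w100_mid (a point): the second smallest of four upright brass calibration weights, about 100 g: plain round body 23 mm across and 34 mm high, with a waisted knob of 14 mm on top, 48 mm high in all. The point is on its axis half-way up (24 mm above its foot); z up its axis. At the start it stands on a blue cutting mat whose top is 2 mm above the table.
- w250_mid (a point): the second largest of four upright brass calibration weights, about 250 g: plain round body 30 mm across and 45 mm high, with a waisted knob of 18 mm on top, 62 mm high in all. The point is on its axis half-way up (31 mm above its foot); z up its axis. At the start it stands on a blue cutting mat whose top is 2 mm above the table.
- w500_mid (a point): the largest of four upright brass calibration weights, about 500 g: plain round body 38 mm across and 58 mm high, with a waisted knob of 23 mm on top, 82 mm high in all. The point is on its axis half-way up (41 mm above its foot); z up its axis. At the start it stands on a blue cutting mat whose top is 2 mm above the table.
- pad1_top (a point): round white pad, 60 mm across, with a small grey centre dot, fixed on the black strip; the point is the centre of its top face, 11 mm above the table. pad1 to pad4 follow one another 75 mm apart in a straight row along the 80 mm wide, 370 mm long, 8 mm thick strip, pad1 at its +y end; x points across the strip, away from the robot, y along the row from pad4 towards pad1.
- pad2_top (a point): round white pad, 60 mm across, with a small grey centre dot, fixed on the black strip; the point is the centre of its top face, 11 mm above the table. pad1 to pad4 follow one another 75 mm apart in a straight row along the 80 mm wide, 370 mm long, 8 mm thick strip, pad1 at its +y end; x points across the strip, away from the robot, y along the row from pad4 towards pad1.
- pad3_top (a point): round white pad, 60 mm across, with a small grey centre dot, fixed on the black strip; the point is the centre of its top face, 11 mm above the table. pad1 to pad4 follow one another 75 mm apart in a straight row along the 80 mm wide, 370 mm long, 8 mm thick strip, pad1 at its +y end; x points across the strip, away from the robot, y along the row from pad4 towards pad1.
- pad4_top (a point): round white pad, 60 mm across, with a small grey centre dot, fixed on the black strip; the point is the centre of its top face, 11 mm above the table. pad1 to pad4 follow one another 75 mm apart in a straight row along the 80 mm wide, 370 mm long, 8 mm thick strip, pad1 at its +y end; x points across the strip, away from the robot, y along the row from pad4 towards pad1.
- red_block_top (a point): red end block, 60 x 22 mm and 14 mm high, fixed on one end of the black strip, 52.5 mm beyond the centre of the end pad beside it (either pad1 or pad4; a grey metal block of the same size is at the other end); the point is the centre of its top face, 22 mm above the table.
Things that resemble listed ones, but are neither listed nor needed, are in the scene too. What is shaped like the part that bears w250_mid but green or turquoise is not meant. Leave any pink or purple look-alike of the part that bears w50_mid alone.

How it is judged:
At the end, for the whole second after the job is handed in: Counting from the pad beside the red block, the weights stand in rising size, one to a pad, each axis within 12 mm of its pad's centre, upright within 0.08 rad, foot on the pad (height within 4 mm), released and at rest (((horizontal distance between red_block_top and pad1_top below 0.1 m and horizontal distance between w50_mid and pad1_top below 0.012 m and horizontal distance between w100_mid and pad2_top below 0.012 m and horizontal distance between w250_mid and pad3_top below 0.012 m and horizontal distance between w500_mid and pad4_top below 0.012 m) or (horizontal distance between red_block_top and pad4_top below 0.1 m and horizontal distance between w50_mid and pad4_top below 0.012 m and horizontal distance between w100_mid and pad3_top below 0.012 m and horizontal distance between w250_mid and pad2_top below 0.012 m and horizontal distance between w500_mid and pad1_top below 0.012 m)) and angle between each of w50_mid, w100_mid, w250_mid, w500_mid's own z axis and vertical below 0.08 rad and z of w50_mid in the frame of pad1_top between 0.014 and 0.022 m and linear speed of each of w50, w100, w250, w500 below 0.02 m/s and angular speed of each of w50, w100, w250, w500 below 0.2 rad/s and contact force between each of w50, w100, w250, w500 and the fingers below 0.1 N and z of w100_mid in the frame of pad1_top between 0.02 and 0.028 m and z of w250_mid in the frame of pad1_top between 0.027 and 0.035 m and z of w500_mid in the frame of pad1_top between 0.037 and 0.045 m); the robot touches nothing.
It fails at once if the smallest weight is knocked over (tilted more than 0.7 rad) (angle between w50_mid's own z axis and vertical above 0.7 rad).
It fails at once if the second smallest weight is knocked over (tilted more than 0.7 rad) (angle between w100_mid's own z axis and vertical above 0.7 rad).
It fails at once if the second largest weight is knocked over (tilted more than 0.7 rad) (angle between w250_mid's own z axis and vertical above 0.7 rad).
It fails at once if the largest weight is knocked over (tilted more than 0.7 rad) (angle between w500_mid's own z axis and vertical above 0.7 rad).
It also fails if it takes over 101 s, if anything falls off the work surface, if the arm or the gripper's body presses on something with over 40 N, if the wrist force passes 120 N, or if a joint passes its speed limit or range.

## Working session

There is one attempt and no reset: what is moved stays moved. The work goes in short steps, Python scripts to look and compute and a shell command to move; the robot and the scene stay as the last step left them, time stands still between calls to the robot, and variables do not carry over. Pictures are saved under pics/ and viewed, at most 14 in all, crops included, and the job is handed in when it is done.

```bash
mkdir -p pics
cat > h.py <<'E'
import numpy as np, cv2
from workcell import sense, grab_frame, hand_in, trace
def ray(f,uv,z):
    d=f["R"].T@np.linalg.solve(f["mtx"],[uv[0],uv[1],1.]); c=-f["R"].T@f["t"]
    return c+d*(z-c[2])/d[2]
def proj(f,X):
    p=f["mtx"]@(f["R"]@np.array(X)+f["t"]); return p[:2]/p[2]
def save(n,im): cv2.imwrite("pics/"+n+".png",im[:,:,::-1])
E
python3 - <<'E'
from h import *
s=sense();print({k:np.round(s[k],3) for k in("t","eef_pos","tcp_rot","opening")})
for c in("scene","top"):
    f=grab_frame(c);save(c+"0",f["image"]);print(c,np.round(-f["R"].T@f["t"],3),f["R"].round(2).tolist())
    for n,z in(("w50_mid",.02),("w100_mid",.026),("w250_mid",.033),("w500_mid",.043),("pad1_top",.011),("red_block_top",.022)):
        for d in trace(c,n): print(n,round(d["conf"],2),np.round(d["xy"]),d["pixels"].sum(),ray(f,d["xy"],z).round(3))
E
```

```text
{'t': np.float64(0.0), 'eef_pos': array([ 0.166, -0.602,  0.24 ]), 'tcp_rot': array([-0.001,  0.991,  0.134, -0.   ]), 'opening': np.float64(1.0)}
scene [ 0.986 -0.484  0.775] [[0.68, 0.73, 0.0], [0.53, -0.49, -0.69], [-0.5, 0.47, -0.72]]
w50_mid 0.62 [141. 321.] 187 [ 0.395 -0.318  0.02 ]
w50_mid 0.61 [197. 314.] 199 [ 0.446 -0.244  0.02 ]
w50_mid 0.45 [181. 342.] 176 [ 0.473 -0.294  0.02 ]
w100_mid 0.7 [396. 188.] 236 [0.463 0.223 0.026]
w250_mid 0.84 [317. 183.] 396 [0.35  0.113 0.033]
w250_mid 0.82 [302. 224.] 447 [0.417 0.013 0.033]
w250_mid 0.78 [348. 213.] 442 [0.454 0.097 0.033]
w500_mid 0.87 [266. 267.] 820 [ 0.459 -0.108  0.043]
pad1_top 0.64 [383. 285.] 763 [0.606 0.03  0.011]
red_block_top 0.95 [243. 370.] 566 [ 0.58  -0.255  0.022]
top [ 0.33  -0.021  0.973] [[-0.01, -1.0, -0.0], [-0.98, 0.01, -0.2], [0.2, 0.0, -0.98]]
w50_mid 0.45 [484. 317.] 94 [ 0.393 -0.318  0.02 ]
w100_mid 0.64 [191. 287.] 136 [0.454 0.227 0.026]
w250_mid 0.74 [242. 343.] 242 [0.349 0.128 0.033]
w250_mid 0.67 [304. 303.] 242 [0.421 0.016 0.033]
w250_mid 0.6 [255. 293.] 260 [0.441 0.107 0.033]
w500_mid 0.71 [367. 284.] 425 [ 0.455 -0.1    0.043]
pad1_top 0.76 [300. 212.] 715 [0.602 0.026 0.011]
pad1_top 0.49 [375. 215.] 728 [ 0.594 -0.121  0.011]
red_block_top 0.63 [439. 225.] 413 [ 0.571 -0.244  0.022]
```

View pics/scene0.png

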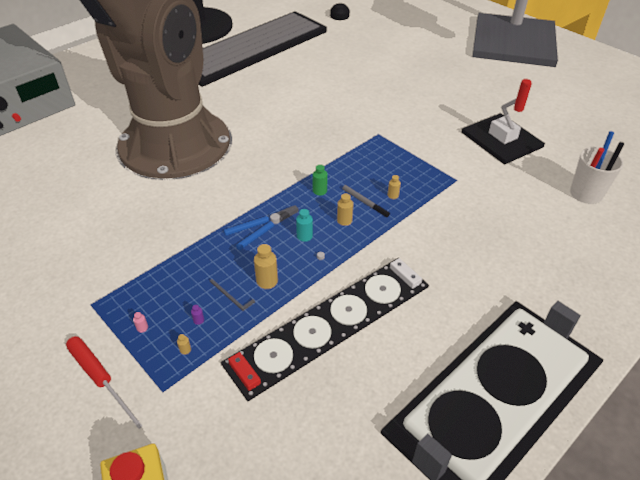

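View pics/top0.png

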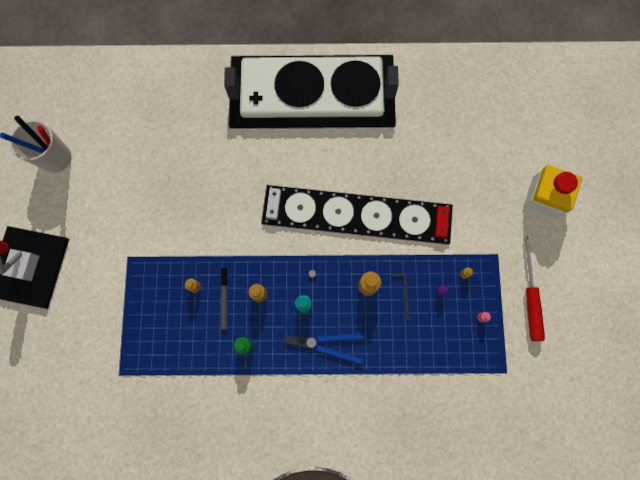

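The scene view shows the strip with its red block at (243,370), the −y end beside pad4. So the order is w50→pad4, w100→pad3, w250→pad2, w500→pad1.

Things that could be confused:
- **w50:** pink (140,321), purple (197,314) and brass (183,344). I choose brass.
- **w250:** green (320,181), turquoise (304,225) and brass (345,210). I choose brass.
- **w100 and w500:** brass at (394,187) and (266,267), with no look-alikes.

```bash
cat >> h.py <<'E'
from scipy.optimize import least_squares
W={"w50":(18,26,11,36),"w100":(23,34,14,48),"w250":(30,45,18,62),"w500":(38,58,23,82)}
def model(f,n,x,y,z0):
    D,h,k,H=[v/1000 for v in W[n]]; S=8; m=np.zeros((480*S,640*S),np.uint8)
    a=np.linspace(0,2*np.pi,40)
    for r,za,zb in((D/2,0,h),(k*.35,h,H),(k/2,h+(H-h)*.5,H)):
        P=np.array([proj(f,[x+r*np.cos(t),y+r*np.sin(t),z0+z]) for t in a for z in(za,zb)])
        cv2.fillConvexPoly(m,cv2.convexHull(((P+.5)*S).astype(np.int32)),1)
    M=cv2.moments(m,True); return np.array([M["m10"],M["m01"]])/M["m00"]/S-.5
def brass(f):
    hsv=cv2.cvtColor(f["image"],cv2.COLOR_RGB2HSV)
    return cv2.inRange(hsv,(9,110,60),(26,255,255))
def blob(f,uv,R=30):
    n,l,s,c=cv2.connectedComponentsWithStats(brass(f))
    k=[i for i in range(1,n) if s[i,4]>25 and np.hypot(*(c[i]-uv))<R]
    i=min(k,key=lambda i:np.hypot(*(c[i]-uv))); return c[i],s[i,4]
def locate(fs,n,guess,z0):
    o=[blob(f,model(f,n,*guess,z0)) for f in fs]
    g=np.array(guess,float)
    for _ in range(4):
        r=[ray(f,c-model(f,n,*g,z0)+proj(f,[*g,z0+.02]),z0+.02)[:2] for f,(c,_a) in zip(fs,o)]
        g=np.mean(r,0)
    return g,np.subtract(*r) if len(r)>1 else None,[a for _,a in o]
E
python3 - <<'E'
from h import *
fs=[grab_frame(c) for c in("scene","top")]
for n,g in(("w50",(.473,-.294)),("w100",(.46,.225)),("w250",(.447,.1)),("w500",(.457,-.104))):
    p,d,a=locate(fs,n,g,.002);print(n,p.round(4),"views differ",(d*1000).round(1),a)
for f in fs:
    hsv=cv2.cvtColor(f["image"],cv2.COLOR_RGB2HSV); m=cv2.inRange(hsv,(0,0,140),(180,60,255))
    cs,_=cv2.findContours(m,cv2.RETR_EXTERNAL,cv2.CHAIN_APPROX_NONE)
    for c in cs:
        if 400<cv2.contourArea(c)<1500:
            e=cv2.fitEllipse(c);X=ray(f,e[0],.011)
            if .5<X[0]<.7 and -.3<X[1]<.2: print(np.round(e[0]),np.round(e[1]),X.round(4))
im=fs[0]["image"]
a=cv2.resize(im[160:380,110:430],None,fx=2.5,fy=2.5,interpolation=cv2.INTER_CUBIC);save("crop",a)
E
```

```text
w50 [ 0.4771 -0.2917] views differ [-2. -1.] [np.int32(184), np.int32(95)]
w100 [0.4566 0.2262] views differ [-1.7 -2. ] [np.int32(205), np.int32(158)]
w250 [0.4408 0.1022] views differ [-1.7 -1.5] [np.int32(384), np.int32(248)]
w500 [ 0.4557 -0.1057] views differ [-1.5 -1.4] [np.int32(785), np.int32(403)]
```

View pics/crop.png

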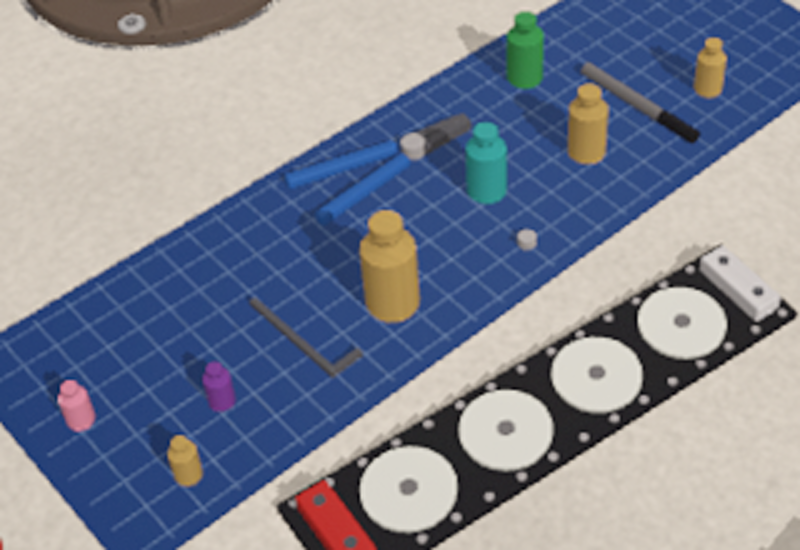

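The crop confirms the brass set: small one at crop (184,462), second at (710,68), third at (588,125) and largest at (389,268). The look-alikes are pink, purple, green and turquoise. The red block is at the lower-left end of the strip.

```bash
cat >> h.py <<'E'
from scipy.spatial.transform import Rotation as Ro
def go(p):
    "tool-frame shift in cm to world target p, and twist to bring tool x to world x"
    s=sense(); w,x,y,z=s["tcp_rot"]; R=Ro.from_quat([x,y,z,w]).as_matrix()
    print("t",round(s["t"],2),"at",np.round(s["eef_pos"],4),"shift",(R.T@(np.array(p)-s["eef_pos"])*100).round(2),"yaw",round(np.degrees(np.arctan2(R[1,0],R[0,0])),1),"open",round(s["opening"]*9.2,2),"F",np.round(s["ft_force"],1))
E
python3 - <<'E'
from h import *
for c in("scene","top"):
    f=grab_frame(c);g=cv2.cvtColor(f["image"],cv2.COLOR_RGB2GRAY)
    for th in(120,150,180):
      cs,_=cv2.findContours((g>th).astype(np.uint8),cv2.RETR_LIST,cv2.CHAIN_APPROX_NONE)
      for k in cs:
        if 400<cv2.contourArea(k)<1500:
            e=cv2.fitEllipse(k);X=ray(f,e[0],.011)
            if .5<X[0]<.7 and -.3<X[1]<.2: print(c,th,np.round(e[0]),np.round(e[1]),X.round(4))
go([.477,-.292,.11])
E
```

```text
scene 120 [273. 355.] [34. 39.] [ 0.5846 -0.2003  0.011 ]
scene 120 [382. 288.] [28. 35.] [0.6104 0.0229 0.011 ]
scene 150 [273. 355.] [33. 38.] [ 0.5845 -0.2003  0.011 ]
scene 150 [312. 331.] [32. 37.] [ 0.5928 -0.1256  0.011 ]
scene 150 [348. 309.] [29. 36.] [ 0.6022 -0.0514  0.011 ]
scene 150 [382. 288.] [27. 35.] [0.6104 0.0231 0.011 ]
scene 180 [273. 355.] [32. 38.] [ 0.5843 -0.2004  0.011 ]
scene 180 [312. 331.] [31. 36.] [ 0.593  -0.1258  0.011 ]
scene 180 [348. 309.] [28. 35.] [ 0.6017 -0.0514  0.011 ]
scene 180 [382. 288.] [27. 34.] [0.6105 0.023  0.011 ]
top 120 [414. 219.] [29. 30.] [ 0.5846 -0.1978  0.011 ]
top 120 [376. 215.] [29. 30.] [ 0.5934 -0.1233  0.011 ]
top 120 [338. 211.] [29. 30.] [ 0.6022 -0.0488  0.011 ]
top 120 [300. 207.] [29. 30.] [0.6113 0.0256 0.011 ]
top 150 [414. 219.] [28. 29.] [ 0.5847 -0.198   0.011 ]
top 150 [376. 215.] [28. 29.] [ 0.5935 -0.1234  0.011 ]
top 150 [338. 211.] [28. 29.] [ 0.6023 -0.0489  0.011 ]
top 150 [300. 207.] [28. 29.] [0.6111 0.0254 0.011 ]
top 180 [414. 219.] [27. 29.] [ 0.5847 -0.1981  0.011 ]
top 180 [376. 215.] [27. 29.] [ 0.5935 -0.1236  0.011 ]
top 180 [338. 211.] [27. 28.] [ 0.6023 -0.0492  0.011 ]
top 180 [300. 207.] [27. 28.] [0.6113 0.0252 0.011 ]
t 0.9 at [ 0.166  -0.6026  0.2407] shift [ 38.23 -21.69  13.07] yaw 15.4 open 9.19 F [ 0.  -0.3  0.2]
```

```bash
python3 -m crank '[{"gripper":3.4,"xyz":[5,-2.8,1],"twist":4},{"gripper":3.4,"xyz":[10,-5.7,2],"twist":8},{"gripper":3.4,"xyz":[15,-8.5,3],"twist":12},{"gripper":3.4,"xyz":[20,-11.4,4],"twist":15.4},{"gripper":3.4,"xyz":[20,-11.4,4],"twist":15.4}]'; python3 -c "
from h import *
go([.477,-.292,.09])"
```

```text
t: 1.52
eef_pos: [0.3327, -0.435, 0.2002]
tcp_rot: [-0.001, 1.0, 0.004, 0.001]
ft_force: [-0.0, -0.1, -0.6]
opening: 0.507
finger_force: 0.0
t 1.52 at [ 0.3327 -0.435   0.2002] shift [ 14.53 -14.16  11.07] yaw 0.5 open 4.66 F [-0.  -0.1 -0.6]
```

```bash
python3 -m crank '[{"gripper":3.4,"xyz":[4,-4,3],"twist":0},{"gripper":3.4,"xyz":[8,-8,6],"twist":0},{"gripper":3.4,"xyz":[12,-11.5,9],"twist":0},{"gripper":3.4,"xyz":[14.5,-14.2,11],"twist":0},{"gripper":3.4,"xyz":[14.5,-14.2,11],"twist":0}]'
python3 - <<'E'
from h import *
go([.477,-.292,.019])
f=grab_frame("scene");save("above50",cv2.resize(f["image"][240:420,90:330],None,fx=3,fy=3))
t=sense()["eef_pos"];print(proj(f,t+[0,0,-.014]),[proj(f,[.477,-.292,z]) for z in(.002,.038)])
E
```

```text
t: 2.15
eef_pos: [0.475, -0.2945, 0.0892]
tcp_rot: [-0.001, 1.0, 0.003, -0.001]
ft_force: [-1.3, -0.6, -0.3]
opening: 0.369
finger_force: 0.0
t 2.15 at [ 0.475  -0.2945  0.0892] shift [ 0.22 -0.24  7.02] yaw 0.3 open 3.4 F [-1.3 -0.6 -0.3]
[173.16774356 322.61363826] [array([185.35804625, 349.61776669]), array([181.51219195, 336.64801346])]
```

View pics/above50.png

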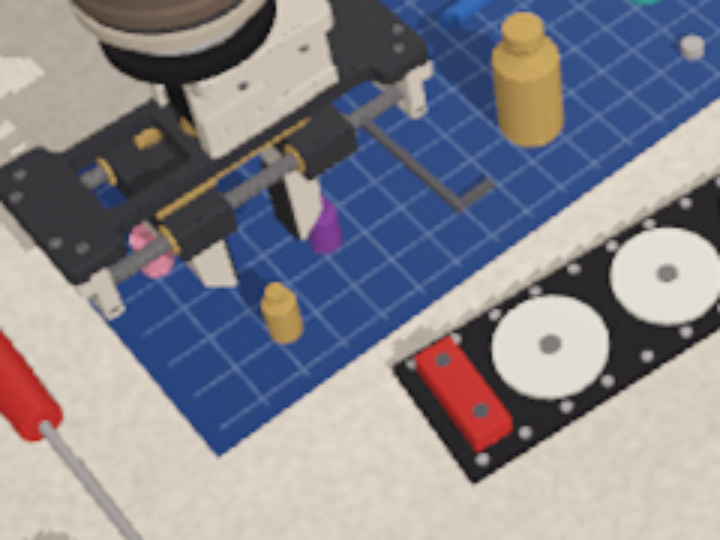

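The open fingers are above the brass w50 (crop (282,312), full frame about (184,344)), and the purple one is clear behind the far finger. Next I descend and grip.

```bash
python3 -m crank '[{"gripper":3.4,"xyz":[0.1,-0.1,2.5],"twist":0},{"gripper":3.4,"xyz":[0.1,-0.1,5],"twist":0},{"gripper":3.4,"xyz":[0.1,-0.1,7],"twist":0},{"gripper":3.4,"xyz":[0.1,-0.1,7],"twist":0},{"gripper":3.4,"xyz":[0.1,-0.1,7],"twist":0}]'; python3 -c "
from h import *
go([.477,-.292,.019])"
```

```text
t: 2.82
eef_pos: [0.4745, -0.298, 0.0218]
tcp_rot: [0.001, 1.0, -0.001, 0.0]
ft_force: [-0.7, 0.3, 0.5]
opening: 0.371
finger_force: 0.0
t 2.83 at [ 0.4745 -0.298   0.0218] shift [ 0.25 -0.6   0.28] yaw -0.1 open 3.42 F [-0.7  0.3  0.5]
```

```bash
for i in 1 2 3; do python3 -m crank '[{"gripper":3.4,"xyz":[0,0,0],"twist":0}]' | sed -n 2p; done
```

```text
eef_pos: [0.475, -0.2975, 0.0219]
eef_pos: [0.4749, -0.2969, 0.0215]
eef_pos: [0.4747, -0.2967, 0.0211]
```

```bash
python3 -m crank '[{"gripper":3.4,"xyz":[0.2,-0.5,0.2],"twist":0},{"gripper":3.4,"xyz":[0.2,-0.5,0.2],"twist":0},{"gripper":3.4,"xyz":[0.2,-0.5,0.2],"twist":0}]'
python3 - <<'E'
from h import *
go([.477,-.292,.019])
f=grab_frame("scene");save("at50",cv2.resize(f["image"][270:390,110:270],None,fx=4,fy=4))
E
```

```text
t: 3.58
eef_pos: [0.4766, -0.2914, 0.0186]
tcp_rot: [-0.0, 1.0, 0.0, -0.0]
ft_force: [0.1, -0.3, -0.4]
opening: 0.369
finger_force: 0.0
t 3.58 at [ 0.4766 -0.2914  0.0186] shift [ 0.04  0.06 -0.04] yaw 0.0 open 3.39 F [ 0.1 -0.3 -0.4]
```

View pics/at50.png

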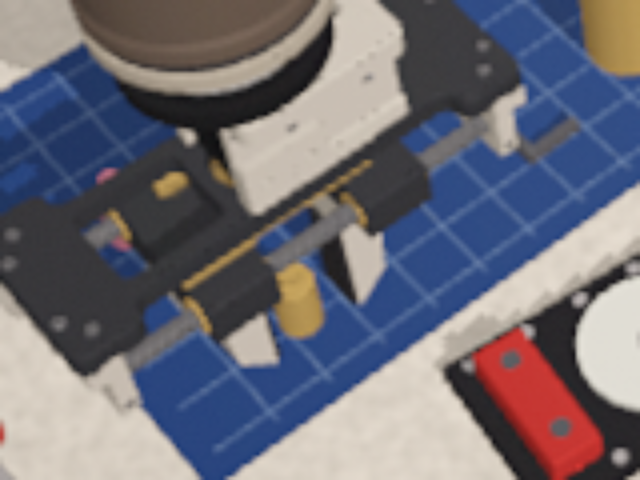

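Run:
```python
from h import *
f=grab_frame("scene");t=sense()["eef_pos"];print(t.round(4))
for sy in(-1,1):
  for e in(.017,.036):
    for sx in(-1,1):
      print(sy,e,sx,((proj(f,t+[sx*.0095,sy*e,-.014])-[110,270])*4).round())
p,d,a=locate([f],"w50",(.477,-.292),.002);print(p,a)
save("at50b",cv2.resize(f["image"][310:370,155:225],None,fx=10,fy=10,interpolation=cv2.INTER_CUBIC))
```

```text
[ 0.4765 -0.2916  0.0187]
-1 0.017 -1 [251. 323.]
-1 0.017 1 [278. 354.]
-1 0.036 -1 [209. 352.]
-1 0.036 1 [236. 383.]
1 0.017 -1 [322. 274.]
1 0.017 1 [350. 303.]
1 0.036 -1 [362. 247.]
1 0.036 1 [389. 276.]
[ 0.47808128 -0.29231014] [np.int32(157)]
```

View pics/at50b.png

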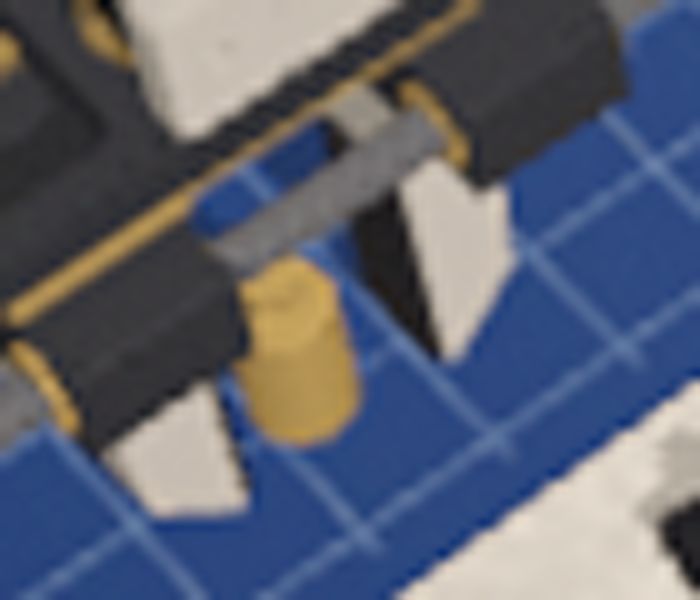

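The weight stands between the fingertips, with its foot near crop (302,428) and the mid-finger foot near (310,405). That puts it about 2 mm further in +x and 3 mm further in −y, so I correct and close.

```bash
python3 -m crank '[{"gripper":3.4,"xyz":[0.2,0.3,0],"twist":0},{"gripper":3.4,"xyz":[0.2,0.3,0],"twist":0},{"gripper":1.5,"xyz":[0.2,0.3,0],"twist":0},{"gripper":1.0,"xyz":[0.2,0.3,0],"twist":0},{"gripper":1.0,"xyz":[0.2,0.3,0],"twist":0}]';python3 -m crank '[{"gripper":1,"xyz":[0,0,0],"twist":0},{"gripper":1.0,"xyz":[0,0,0],"twist":0}]'; python3 -c "
from h import *
go([.5846,-.199,.1])"
```

```text
t: 4.3
eef_pos: [0.4785, -0.2945, 0.0187]
tcp_rot: [-0.0, 1.0, -0.0, -0.0]
ft_force: [0.3, 0.1, -0.1]
opening: 0.186
finger_force: 30.0
t: 4.55
eef_pos: [0.4785, -0.2945, 0.0187]
tcp_rot: [-0.0, 1.0, -0.0, -0.0]
ft_force: [0.6, 0.2, -0.3]
opening: 0.188
finger_force: 30.0
t 4.55 at [ 0.4785 -0.2945  0.0187] shift [10.61 -9.55 -8.13] yaw -0.0 open 1.73 F [ 0.6  0.2 -0.3]
```

```bash
python3 -m crank '[{"gripper":1,"xyz":[0,0,-3],"twist":0},{"gripper":1,"xyz":[1,-1,-6],"twist":0},{"gripper":1,"xyz":[5,-4.5,-6],"twist":0},{"gripper":1,"xyz":[9,-8,-6],"twist":0},{"gripper":1,"xyz":[10.75,-9.3,-5],"twist":0}]'; python3 -m crank '[{"gripper":1,"xyz":[0,0,1],"twist":0},{"gripper":1,"xyz":[0,0,1],"twist":0},{"gripper":1,"xyz":[0,0,1],"twist":0}]'; python3 -c "
from h import *
go([.586,-.2015,.029])"
```

```text
t: 5.18
eef_pos: [0.5892, -0.1981, 0.0694]
tcp_rot: [-0.001, 1.0, 0.002, 0.002]
ft_force: [0.7, 0.2, -1.0]
opening: 0.185
finger_force: 30.0
t: 5.55
eef_pos: [0.5848, -0.2033, 0.0587]
tcp_rot: [0.0, 1.0, -0.001, -0.001]
ft_force: [-0.9, 0.9, -1.3]
opening: 0.189
finger_force: 30.0
t 5.55 at [ 0.5848 -0.2033  0.0587] shift [ 0.12 -0.19  2.96] yaw -0.1 open 1.74 F [-0.9  0.9 -1.3]
```

```bash
python3 -m crank '[{"gripper":1,"xyz":[0.1,-0.1,1],"twist":0},{"gripper":1,"xyz":[0.1,-0.2,2],"twist":0},{"gripper":1,"xyz":[0.1,-0.2,2.5],"twist":0},{"gripper":1,"xyz":[0.1,-0.2,2.5],"twist":0},{"gripper":1,"xyz":[0.1,-0.2,2.5],"twist":0}]'
python3 - <<'E'
from h import *
go([.586,-.2015,.029])
f=grab_frame("scene");save("p50",cv2.resize(f["image"][305:395,225:325],None,fx=7,fy=6,interpolation=cv2.INTER_CUBIC))
E
```

```text
t: 6.18
eef_pos: [0.5872, -0.1996, 0.0339]
tcp_rot: [0.0, 1.0, -0.0, 0.0]
ft_force: [-0.1, 0.5, 0.7]
opening: 0.185
finger_force: 30.0
t 6.17 at [ 0.5872 -0.1996  0.0339] shift [-0.12  0.19  0.49] yaw -0.0 open 1.7 F [-0.1  0.5  0.7]
```

View pics/p50.png

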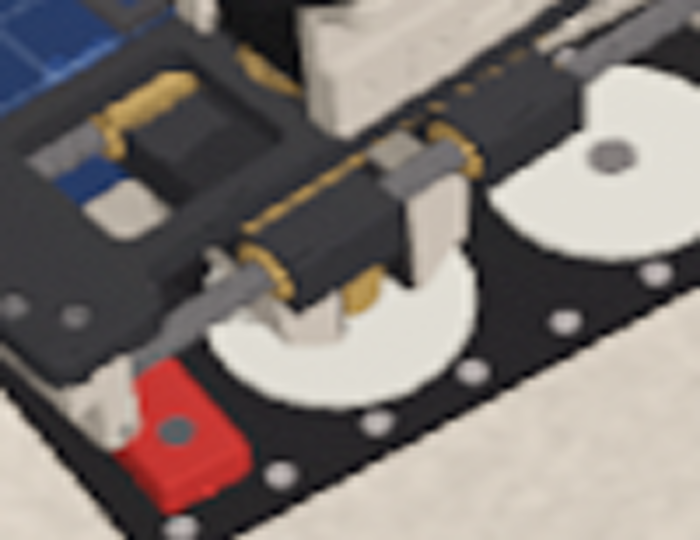

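The small weight is over pad4, roughly 4 mm too far in +y by the finger corners at crop (340,310) and (410,285). I correct, then lower.

```bash
python3 -m crank '[{"gripper":1,"xyz":[-0.1,0.3,0.2],"twist":0},{"gripper":1,"xyz":[-0.1,0.3,0.4],"twist":0},{"gripper":1,"xyz":[-0.1,0.3,0.4],"twist":0},{"gripper":1,"xyz":[-0.1,0.3,0.4],"twist":0}]'; python3 -c "
from h import *
go([.586,-.2025,.0285])"
```

```text
t: 6.72
eef_pos: [0.5861, -0.2025, 0.0297]
tcp_rot: [-0.0, 1.0, -0.0, -0.0]
ft_force: [1.4, 0.3, -1.2]
opening: 0.186
finger_force: 30.0
t 6.72 at [ 0.5861 -0.2025  0.0297] shift [-0.01 -0.    0.12] yaw -0.0 open 1.71 F [ 1.4  0.3 -1.2]
```

```bash
python3 -m crank '[{"gripper":1,"xyz":[0,0,0.15],"twist":0},{"gripper":1,"xyz":[0,0,0.15],"twist":0},{"gripper":2.2,"xyz":[0,0,0.15],"twist":0},{"gripper":3.4,"xyz":[0,0,0.15],"twist":0},{"gripper":3.4,"xyz":[0,0,0.15],"twist":0}]'; python3 -m crank '[{"gripper":3.4,"xyz":[0,0,0],"twist":0},{"gripper":3.4,"xyz":[0,0,-3],"twist":0},{"gripper":3.4,"xyz":[0,0,-7],"twist":0},{"gripper":3.4,"xyz":[0,0,-7],"twist":0}]'; python3 -c "
from h import *
go([.458,.224,.1])"
```

```text
t: 7.35
eef_pos: [0.5861, -0.2026, 0.0283]
tcp_rot: [0.0, 1.0, -0.0, 0.0]
ft_force: [-0.1, 0.6, 0.6]
opening: 0.361
finger_force: 0.0
t: 7.85
eef_pos: [0.5882, -0.2032, 0.1014]
tcp_rot: [0.001, 1.0, -0.0, 0.003]
ft_force: [-0.7, 0.2, 0.3]
opening: 0.37
finger_force: 0.0
t 7.85 at [ 0.5882 -0.2032  0.1014] shift [-13.03 -42.72   0.  ] yaw -0.0 open 3.41 F [-0.7  0.2  0.3]
```

```bash
python3 -m crank '[{"gripper":3.6,"xyz":[-1.5,-5,-2],"twist":0},{"gripper":3.6,"xyz":[-3.3,-11,-3],"twist":0},{"gripper":3.6,"xyz":[-5,-16.5,-3],"twist":0},{"gripper":3.6,"xyz":[-6.5,-22,-3],"twist":0},{"gripper":3.6,"xyz":[-8.3,-27,-3],"twist":0}]';python3 -m crank '[{"gripper":3.6,"xyz":[-1.5,-5,0],"twist":0},{"gripper":3.6,"xyz":[-3,-10,0],"twist":0},{"gripper":3.6,"xyz":[-4.7,-15.2,1],"twist":0},{"gripper":3.6,"xyz":[-4.7,-15.2,3],"twist":0},{"gripper":3.6,"xyz":[-4.7,-15.2,3],"twist":0}]'
python3 - <<'E'
from h import *
go([.458,.224,.021])
for c in("scene","top"):
    f=grab_frame(c);
    for n,g,z in(("w50",(.586,-.2),.011),("w100",(.458,.224),.002)):
        try: p,d,a=locate([f],n,g,z);print(c,n,p,a)
        except Exception as e: print(c,n,e)
E
```

```text
t: 8.48
eef_pos: [0.5021, 0.0694, 0.1277]
tcp_rot: [-0.0, 1.0, 0.0, -0.0]
ft_force: [0.5, 0.2, 0.9]
opening: 0.394
finger_force: 0.0
t: 9.1
eef_pos: [0.4546, 0.2191, 0.0966]
tcp_rot: [0.001, 1.0, 0.001, -0.002]
ft_force: [-0.4, -1.5, 0.2]
opening: 0.397
finger_force: 0.0
t 9.1 at [0.4546 0.2191 0.0966] shift [ 0.37 -0.51  7.56] yaw 0.1 open 3.65 F [-0.4 -1.5  0.2]
scene w50 [ 0.58399905 -0.20205715] [np.int32(170)]
scene w100 [0.45588139 0.22503717] [np.int32(202)]
top w50 [ 0.58568676 -0.20122225] [np.int32(87)]
top w100 [0.50454031 0.22545795] [np.int32(33)]
```

```bash
python3 -m crank '[{"gripper":3.8,"xyz":[0.3,-0.5,1],"twist":0},{"gripper":3.8,"xyz":[0.3,-0.5,2],"twist":0},{"gripper":3.8,"xyz":[0.3,-0.5,2],"twist":0},{"gripper":3.8,"xyz":[0.3,-0.5,2],"twist":0}]'; python3 -c "
from h import *
go([.458,.2245,.021])"
```

```text
t: 9.7
eef_pos: [0.4591, 0.2242, 0.0781]
tcp_rot: [0.0, 1.0, -0.0, -0.0]
ft_force: [0.2, 0.5, 0.0]
opening: 0.415
finger_force: 0.0
t 9.7 at [0.4591 0.2242 0.0781] shift [-0.1  -0.03  5.71] yaw -0.0 open 3.82 F [0.2 0.5 0. ]
```

```bash
python3 -m crank '[{"gripper":3.8,"xyz":[-0.1,0,2],"twist":0},{"gripper":3.8,"xyz":[-0.1,0,4],"twist":0},{"gripper":3.8,"xyz":[-0.1,0,5.5],"twist":0},{"gripper":3.8,"xyz":[-0.1,0,5.5],"twist":0},{"gripper":3.8,"xyz":[-0.1,0,5.5],"twist":0}]'; python3 -c "
from h import *
go([.458,.2245,.021])"
```

```text
t: 10.32
eef_pos: [0.4584, 0.2246, 0.0237]
tcp_rot: [-0.0, 1.0, -0.0, 0.0]
ft_force: [-0.4, 0.4, 0.2]
opening: 0.416
finger_force: 0.0
t 10.32 at [0.4584 0.2246 0.0237] shift [-0.04  0.01  0.27] yaw -0.0 open 3.83 F [-0.4  0.4  0.2]
```

```bash
python3 -m crank '[{"gripper":3.8,"xyz":[0,0,0.2],"twist":0},{"gripper":2.8,"xyz":[0,0,0.2],"twist":0},{"gripper":2.2,"xyz":[0,0,0.2],"twist":0},{"gripper":1.5,"xyz":[0,0,0.2],"twist":0},{"gripper":1.5,"xyz":[0,0,0.2],"twist":0}]'; python3 -m crank '[{"gripper":1.5,"xyz":[0,0,0],"twist":0},{"gripper":1.5,"xyz":[0,0,0],"twist":0}]'; python3 -c "
from h import *
go([.594,-.1265,.1])"
```

```text
t: 10.95
eef_pos: [0.4582, 0.2246, 0.0214]
tcp_rot: [-0.0, 1.0, 0.0, 0.0]
ft_force: [-0.3, 0.9, 3.0]
opening: 0.248
finger_force: 30.0
t: 11.2
eef_pos: [0.4582, 0.2245, 0.0214]
tcp_rot: [-0.0, 1.0, -0.0, 0.0]
ft_force: [-0.2, 0.4, 5.3]
opening: 0.248
finger_force: 30.0
t 11.2 at [0.4582 0.2245 0.0214] shift [13.58 35.1  -7.86] yaw -0.0 open 2.28 F [-0.2  0.4  5.3]
```

```bash
python3 -m crank '[{"gripper":1.5,"xyz":[0,0,-3],"twist":0},{"gripper":1.5,"xyz":[0,0,-7],"twist":0},{"gripper":1.5,"xyz":[2,5,-9],"twist":0},{"gripper":1.5,"xyz":[4,10.5,-10],"twist":0},{"gripper":1.5,"xyz":[6,16,-10],"twist":0}]'; python3 -m crank '[{"gripper":1.5,"xyz":[2,5,0],"twist":0},{"gripper":1.5,"xyz":[4,10,0],"twist":0},{"gripper":1.5,"xyz":[6,15,1],"twist":0},{"gripper":1.5,"xyz":[7.5,19,3],"twist":0},{"gripper":1.5,"xyz":[7.5,19,4],"twist":0}]';python3 -m crank '[{"gripper":1.5,"xyz":[0,0,1],"twist":0},{"gripper":1.5,"xyz":[0,0,1],"twist":0},{"gripper":1.5,"xyz":[0,0,1],"twist":0}]'; python3 -c "
from h import *
go([.5943,-.1265,.031])"
```

```text
t: 11.82
eef_pos: [0.5189, 0.0629, 0.122]
tcp_rot: [-0.0, 1.0, 0.0, 0.001]
ft_force: [1.2, -0.4, -1.1]
opening: 0.242
finger_force: 30.0
t: 12.45
eef_pos: [0.5924, -0.1305, 0.0795]
tcp_rot: [0.001, 1.0, -0.003, -0.001]
ft_force: [0.4, 0.8, -0.7]
opening: 0.242
finger_force: 30.0
t: 12.82
eef_pos: [0.5933, -0.1243, 0.0717]
tcp_rot: [-0.0, 1.0, 0.001, 0.0]
ft_force: [-0.6, -0.6, -1.9]
opening: 0.245
finger_force: 30.0
t 12.82 at [ 0.5933 -0.1243  0.0717] shift [0.1  0.22 4.07] yaw 0.1 open 2.26 F [-0.6 -0.6 -1.9]
```

```bash
python3 -m crank '[{"gripper":1.5,"xyz":[0.1,0.1,1.2],"twist":0},{"gripper":1.5,"xyz":[0.1,0.1,2.4],"twist":0},{"gripper":1.5,"xyz":[0.1,0.1,3.3],"twist":0},{"gripper":1.5,"xyz":[0.1,0.1,3.7],"twist":0},{"gripper":1.5,"xyz":[0.1,0.1,3.7],"twist":0}]';python3 -m crank '[{"gripper":1.5,"xyz":[0,0,0],"twist":0},{"gripper":1.5,"xyz":[0,0,0],"twist":0}]'; python3 -c "
from h import *
go([.5943,-.1265,.0308])"
```

```text
t: 13.45
eef_pos: [0.5938, -0.1266, 0.0338]
tcp_rot: [-0.0, 1.0, -0.0, -0.0]
ft_force: [0.4, 0.0, -0.9]
opening: 0.241
finger_force: 30.0
t: 13.7
eef_pos: [0.5943, -0.1267, 0.0346]
tcp_rot: [0.0, 1.0, -0.0, 0.0]
ft_force: [-0.1, 1.0, -0.4]
opening: 0.243
finger_force: 30.0
t 13.7 at [ 0.5943 -0.1267  0.0346] shift [ 0.   -0.02  0.38] yaw -0.0 open 2.23 F [-0.1  1.  -0.4]
```

```bash
python3 -m crank '[{"gripper":1.5,"xyz":[0,0,0.2],"twist":0},{"gripper":1.5,"xyz":[0,0,0.37],"twist":0},{"gripper":1.5,"xyz":[0,0,0.37],"twist":0},{"gripper":1.5,"xyz":[0,0,0.37],"twist":0}]'; python3 -c "
from h import *
go([.5943,-.1265,.0308])"
```

```text
t: 14.2
eef_pos: [0.594, -0.1266, 0.0305]
tcp_rot: [0.0, 1.0, -0.0, -0.0]
ft_force: [0.3, 0.0, -0.3]
opening: 0.244
finger_force: 30.0
t 14.2 at [ 0.594  -0.1266  0.0305] shift [ 0.03 -0.01 -0.03] yaw -0.0 open 2.24 F [ 0.3  0.  -0.3]
```

```bash
python3 -m crank '[{"gripper":2.7,"xyz":[0,0,0],"twist":0},{"gripper":3.8,"xyz":[0,0,0],"twist":0},{"gripper":3.8,"xyz":[0,0,0],"twist":0},{"gripper":3.8,"xyz":[0,0,-2],"twist":0},{"gripper":3.8,"xyz":[0,0,-6],"twist":0}]'; python3 -m crank '[{"gripper":3.8,"xyz":[0,0,-3],"twist":0},{"gripper":4,"xyz":[-3,-4,-3],"twist":0},{"gripper":4.4,"xyz":[-6,-9,-3],"twist":0},{"gripper":4.4,"xyz":[-9,-14,-3],"twist":0},{"gripper":4.4,"xyz":[-12,-19,-3],"twist":0}]'; python3 -c "
from h import *
go([.4422,.1003,.115])"
```

```text
t: 14.82
eef_pos: [0.5927, -0.1264, 0.0897]
tcp_rot: [-0.0, 1.0, 0.0, -0.002]
ft_force: [0.7, -0.4, 0.1]
opening: 0.412
finger_force: 0.0
t: 15.45
eef_pos: [0.4731, 0.0649, 0.1208]
tcp_rot: [-0.0, 1.0, -0.0, 0.0]
ft_force: [0.8, -0.0, 0.0]
opening: 0.475
finger_force: 0.0
t 15.45 at [0.4731 0.0649 0.1208] shift [-3.09 -3.54  0.58] yaw -0.0 open 4.37 F [ 0.8 -0.   0. ]
```

```bash
python3 -m crank '[{"gripper":4.6,"xyz":[-3.1,-3.5,1],"twist":0},{"gripper":4.6,"xyz":[-3.1,-3.5,2.5],"twist":0},{"gripper":4.6,"xyz":[-3.1,-3.5,2.5],"twist":0},{"gripper":4.6,"xyz":[-3.1,-3.5,2.5],"twist":0},{"gripper":4.6,"xyz":[-3.1,-3.5,2.5],"twist":0}]'; python3 -c "
from h import *
go([.4422,.1003,.03])
for c in('scene','top'):
    f=grab_frame(c)
    for n,g,z in(('w50',(.586,-.2),.011),('w100',(.594,-.125),.011)): print(c,n,locate([f],n,g,z)[0])"
```

```text
t: 16.08
eef_pos: [0.4437, 0.098, 0.096]
tcp_rot: [-0.0, 1.0, -0.001, 0.0]
ft_force: [-0.1, -0.6, 0.2]
opening: 0.499
finger_force: 0.0
t 16.07 at [0.4437 0.098  0.096 ] shift [-0.16 -0.23  6.6 ] yaw -0.1 open 4.59 F [-0.1 -0.6  0.2]
scene w50 [ 0.58399905 -0.20205715]
scene w100 [ 0.59041366 -0.12523455]
top w50 [ 0.58568676 -0.20122225]
top w100 [ 0.59285087 -0.12490294]
```

```bash
python3 -m crank '[{"gripper":4.6,"xyz":[-0.1,-0.1,0.5],"twist":0},{"gripper":4.6,"xyz":[-0.1,-0.1,2.5],"twist":0},{"gripper":4.6,"xyz":[-0.1,-0.1,4.5],"twist":0},{"gripper":4.6,"xyz":[-0.1,-0.1,6.3],"twist":0},{"gripper":4.6,"xyz":[-0.1,-0.1,6.3],"twist":0}]'; python3 -m crank '[{"gripper":4.6,"xyz":[0,0,0],"twist":0},{"gripper":4.6,"xyz":[0,0,0],"twist":0}]'; python3 -c "
from h import *
go([.4422,.1003,.03])"
```

```text
t: 16.8
eef_pos: [0.4411, 0.0991, 0.0314]
tcp_rot: [0.0, 1.0, -0.0, -0.001]
ft_force: [-0.4, 0.1, -0.5]
opening: 0.499
finger_force: 0.0
t: 17.05
eef_pos: [0.4425, 0.0996, 0.0331]
tcp_rot: [-0.0, 1.0, -0.0, 0.001]
ft_force: [0.1, 0.1, 0.1]
opening: 0.5
finger_force: 0.0
t 17.05 at [0.4425 0.0996 0.0331] shift [-0.03 -0.07  0.31] yaw -0.0 open 4.6 F [0.1 0.1 0.1]
```

```bash
python3 -m crank '[{"gripper":4,"xyz":[0,-0.05,0.2],"twist":0},{"gripper":3.4,"xyz":[0,-0.05,0.2],"twist":0},{"gripper":3,"xyz":[0,-0.05,0.2],"twist":0},{"gripper":2,"xyz":[0,-0.05,0.2],"twist":0},{"gripper":2,"xyz":[0,-0.05,0.2],"twist":0}]'; python3 -m crank '[{"gripper":2,"xyz":[0,0,0],"twist":0},{"gripper":2,"xyz":[0,0,0],"twist":0}]'; python3 -c "
from h import *
go([.6033,-.052,.115])"
```

```text
t: 17.68
eef_pos: [0.4422, 0.1003, 0.0306]
tcp_rot: [-0.0, 1.0, 0.0, 0.0]
ft_force: [0.5, 1.7, 1.8]
opening: 0.321
finger_force: 30.0
t: 17.92
eef_pos: [0.4423, 0.1003, 0.0306]
tcp_rot: [-0.0, 1.0, 0.0, 0.0]
ft_force: [-0.4, 2.8, 2.7]
opening: 0.318
finger_force: 30.0
t 17.93 at [0.4423 0.1003 0.0306] shift [16.1  15.23 -8.43] yaw 0.0 open 2.93 F [-0.4  2.8  2.7]
```

```bash
python3 -m crank '[{"gripper":2,"xyz":[0,0,-3],"twist":0},{"gripper":2,"xyz":[0,0,-7],"twist":0},{"gripper":2,"xyz":[3,3,-8],"twist":0},{"gripper":2,"xyz":[7,6.5,-8],"twist":0},{"gripper":2,"xyz":[11,10.2,-8],"twist":0}]'; python3 -m crank '[{"gripper":2,"xyz":[3,3,0],"twist":0},{"gripper":2,"xyz":[5,5,0],"twist":0},{"gripper":2,"xyz":[5.1,5,2],"twist":0},{"gripper":2,"xyz":[5.1,5,4],"twist":0},{"gripper":2,"xyz":[5.1,5,4],"twist":0}]';python3 -m crank '[{"gripper":2,"xyz":[0,0,0],"twist":0},{"gripper":2,"xyz":[0,0,0],"twist":0},{"gripper":2,"xyz":[0,0,0],"twist":0}]'; python3 -c "
from h import *
go([.6033,-.052,.04])"
```

```text
t: 18.55
eef_pos: [0.5524, -0.0036, 0.1103]
tcp_rot: [0.0, 1.0, 0.0, -0.0]
ft_force: [0.9, 0.6, -2.7]
opening: 0.321
finger_force: 30.0
t: 19.18
eef_pos: [0.6008, -0.0527, 0.0684]
tcp_rot: [0.0, 1.0, -0.0, -0.003]
ft_force: [0.5, 0.2, -2.2]
opening: 0.322
finger_force: 30.0
t: 19.55
eef_pos: [0.6034, -0.0521, 0.0712]
tcp_rot: [0.0, 1.0, -0.0, 0.001]
ft_force: [-0.2, -0.2, -1.8]
opening: 0.319
finger_force: 30.0
t 19.55 at [ 0.6034 -0.0521  0.0712] shift [-0.01 -0.01  3.12] yaw -0.0 open 2.94 F [-0.2 -0.2 -1.8]
```

```bash
python3 -m crank '[{"gripper":2,"xyz":[0,0,1.2],"twist":0},{"gripper":2,"xyz":[0,0,2.2],"twist":0},{"gripper":2,"xyz":[0,0,2.8],"twist":0},{"gripper":2,"xyz":[0,0,2.8],"twist":0},{"gripper":2,"xyz":[0,0,2.8],"twist":0}]';python3 -m crank '[{"gripper":2,"xyz":[0,0,0],"twist":0},{"gripper":2,"xyz":[0,0,0],"twist":0}]'; python3 -c "
from h import *
go([.6033,-.052,.04])"
```

```text
t: 20.18
eef_pos: [0.6032, -0.0521, 0.0426]
tcp_rot: [0.0, 1.0, -0.0, 0.0]
ft_force: [0.5, 0.3, -1.8]
opening: 0.318
finger_force: 30.0
t: 20.42
eef_pos: [0.6033, -0.0521, 0.0428]
tcp_rot: [0.0, 1.0, -0.0, 0.0]
ft_force: [-0.1, -0.4, -2.6]
opening: 0.314
finger_force: 30.0
t 20.43 at [ 0.6033 -0.0521  0.0428] shift [ 0.   -0.01  0.28] yaw -0.0 open 2.89 F [-0.1 -0.4 -2.6]
```

```bash
python3 -m crank '[{"gripper":2,"xyz":[0,0,0.28],"twist":0},{"gripper":2,"xyz":[0,0,0.28],"twist":0},{"gripper":2,"xyz":[0,0,0.28],"twist":0},{"gripper":3.5,"xyz":[0,0,0.28],"twist":0},{"gripper":4.4,"xyz":[0,0,0.28],"twist":0}]'; python3 -m crank '[{"gripper":4.4,"xyz":[0,0,0],"twist":0},{"gripper":4.4,"xyz":[0,0,-2],"twist":0},{"gripper":4.4,"xyz":[0,0,-6],"twist":0},{"gripper":5.4,"xyz":[0,0,-10],"twist":0},{"gripper":5.4,"xyz":[-4,2,-10],"twist":0}]'; python3 -c "
from h import *
go([.457,-.1075,.12])"
```

```text
t: 21.05
eef_pos: [0.6031, -0.0521, 0.0398]
tcp_rot: [0.0, 1.0, -0.0, 0.0]
ft_force: [-0.1, 0.3, 0.2]
opening: 0.442
finger_force: 0.0
t: 21.68
eef_pos: [0.5671, -0.0704, 0.1431]
tcp_rot: [-0.0, 1.0, 0.001, 0.004]
ft_force: [0.1, -1.7, 0.1]
opening: 0.579
finger_force: 0.0
t 21.68 at [ 0.5671 -0.0704  0.1431] shift [-11.04   3.68   2.21] yaw 0.2 open 5.32 F [ 0.1 -1.7  0.1]
```

```bash
python3 -m crank '[{"gripper":5.6,"xyz":[-4,1.4,0],"twist":0},{"gripper":5.6,"xyz":[-8,2.7,0],"twist":0},{"gripper":5.6,"xyz":[-11,3.7,1],"twist":0},{"gripper":5.6,"xyz":[-11,3.7,2],"twist":0},{"gripper":5.6,"xyz":[-11,3.7,2],"twist":0}]'; python3 -m crank '[{"gripper":5.6,"xyz":[0,0,0],"twist":0},{"gripper":5.6,"xyz":[0,0,0],"twist":0},{"gripper":5.6,"xyz":[0,0,0],"twist":0}]'; python3 -c "
from h import *
go([.457,-.1075,.041])"
```

```text
t: 22.3
eef_pos: [0.4534, -0.1089, 0.1195]
tcp_rot: [-0.0, 1.0, 0.0, -0.0]
ft_force: [0.2, 0.2, 0.5]
opening: 0.615
finger_force: 0.0
t: 22.68
eef_pos: [0.4535, -0.1089, 0.1198]
tcp_rot: [0.0, 1.0, 0.0, 0.0]
ft_force: [-0.3, -0.0, -0.0]
opening: 0.61
finger_force: 0.0
t 22.68 at [ 0.4535 -0.1089  0.1198] shift [ 0.35 -0.14  7.88] yaw 0.0 open 5.61 F [-0.3 -0.  -0. ]
```

```bash
python3 -m crank '[{"gripper":5.6,"xyz":[0.35,-0.15,1],"twist":0},{"gripper":5.6,"xyz":[0.35,-0.15,3],"twist":0},{"gripper":5.6,"xyz":[0.35,-0.15,5],"twist":0},{"gripper":5.6,"xyz":[0.35,-0.15,7],"twist":0},{"gripper":5.6,"xyz":[0.35,-0.15,7.6],"twist":0}]'; python3 -m crank '[{"gripper":5.6,"xyz":[0,0,0],"twist":0},{"gripper":5.6,"xyz":[0,0,0],"twist":0},{"gripper":5.6,"xyz":[0,0,0],"twist":0}]'; python3 -c "
from h import *
go([.457,-.1075,.041])"
```

```text
t: 23.3
eef_pos: [0.4558, -0.1073, 0.0423]
tcp_rot: [-0.0, 1.0, 0.0, -0.001]
ft_force: [0.5, 0.1, 0.2]
opening: 0.611
finger_force: 0.0
t: 23.68
eef_pos: [0.457, -0.1077, 0.0443]
tcp_rot: [0.0, 1.0, -0.0, 0.001]
ft_force: [0.3, 1.3, 0.5]
opening: 0.614
finger_force: 0.0
t 23.68 at [ 0.457  -0.1077  0.0443] shift [-0.   -0.02  0.33] yaw -0.0 open 5.65 F [0.3 1.3 0.5]
```

```bash
python3 -m crank '[{"gripper":5,"xyz":[0,0,0.2],"twist":0},{"gripper":4.4,"xyz":[0,0,0.2],"twist":0},{"gripper":3.8,"xyz":[0,0,0.2],"twist":0},{"gripper":2.5,"xyz":[0,0,0.2],"twist":0},{"gripper":2.5,"xyz":[0,0,0.2],"twist":0}]'; python3 -m crank '[{"gripper":2.5,"xyz":[0,0,0],"twist":0},{"gripper":2.5,"xyz":[0,0,0],"twist":0}]'; python3 -c "
from h import *
go([.612,.0225,.15])"
```

```text
t: 24.3
eef_pos: [0.4566, -0.1072, 0.0418]
tcp_rot: [-0.0, 1.0, 0.0, 0.0]
ft_force: [-0.3, 1.9, 1.5]
opening: 0.408
finger_force: 30.0
t: 24.55
eef_pos: [0.4566, -0.1073, 0.0418]
tcp_rot: [-0.0, 1.0, 0.0, 0.0]
ft_force: [-0.5, 2.9, 3.3]
opening: 0.409
finger_force: 30.0
t 24.55 at [ 0.4566 -0.1073  0.0418] shift [ 15.54 -12.97 -10.82] yaw 0.0 open 3.76 F [-0.5  2.9  3.3]
```

```bash
python3 -m crank '[{"gripper":2.5,"xyz":[0,0,-3],"twist":0},{"gripper":2.5,"xyz":[0,0,-7],"twist":0},{"gripper":2.5,"xyz":[2,-1.5,-11],"twist":0},{"gripper":2.5,"xyz":[5.5,-4.5,-11],"twist":0},{"gripper":2.5,"xyz":[9,-7.5,-11],"twist":0}]'; python3 -m crank '[{"gripper":2.5,"xyz":[3,-2.5,0],"twist":0},{"gripper":2.5,"xyz":[5.5,-4.6,0],"twist":0},{"gripper":2.5,"xyz":[6.5,-5.5,0],"twist":0},{"gripper":2.5,"xyz":[6.5,-5.5,2],"twist":0},{"gripper":2.5,"xyz":[6.5,-5.5,4],"twist":0}]';python3 -m crank '[{"gripper":2.5,"xyz":[0,0,0],"twist":0},{"gripper":2.5,"xyz":[0,0,0],"twist":0},{"gripper":2.5,"xyz":[0,0,0],"twist":0},{"gripper":2.5,"xyz":[0,0,0],"twist":0}]'; python3 -c "
from h import *
go([.612,.0225,.051])"
```

```text
t: 25.18
eef_pos: [0.547, -0.0328, 0.1518]
tcp_rot: [0.0, 1.0, -0.001, -0.0]
ft_force: [-0.0, 0.6, -5.4]
opening: 0.404
finger_force: 30.0
t: 25.8
eef_pos: [0.6106, 0.0211, 0.1106]
tcp_rot: [0.001, 1.0, -0.0, -0.001]
ft_force: [-0.4, 0.5, -4.3]
opening: 0.399
finger_force: 30.0
t: 26.3
eef_pos: [0.6119, 0.0223, 0.1124]
tcp_rot: [-0.0, 1.0, -0.0, 0.001]
ft_force: [-0.1, 0.6, -4.9]
opening: 0.409
finger_force: 30.0
t 26.3 at [0.6119 0.0223 0.1124] shift [ 0.01 -0.02  6.14] yaw -0.0 open 3.76 F [-0.1  0.6 -4.9]
```

```bash
python3 -m crank '[{"gripper":2.5,"xyz":[0,0,2],"twist":0},{"gripper":2.5,"xyz":[0,0,4],"twist":0},{"gripper":2.5,"xyz":[0,0,5.3],"twist":0},{"gripper":2.5,"xyz":[0,0,5.7],"twist":0},{"gripper":2.5,"xyz":[0,0,5.7],"twist":0}]';python3 -m crank '[{"gripper":2.5,"xyz":[0,0,0],"twist":0},{"gripper":2.5,"xyz":[0,0,0],"twist":0},{"gripper":2.5,"xyz":[0,0,0],"twist":0}]'; python3 -c "
from h import *
go([.612,.0225,.051])"
```

```text
t: 26.92
eef_pos: [0.6118, 0.0224, 0.0549]
tcp_rot: [0.0, 1.0, -0.0, 0.0]
ft_force: [-0.5, 0.1, -5.2]
opening: 0.403
finger_force: 30.0
t: 27.3
eef_pos: [0.6117, 0.0224, 0.055]
tcp_rot: [-0.0, 1.0, -0.0, 0.0]
ft_force: [0.4, -0.7, -5.3]
opening: 0.403
finger_force: 30.0
t 27.3 at [0.6117 0.0224 0.055 ] shift [ 0.03 -0.01  0.4 ] yaw -0.0 open 3.71 F [ 0.4 -0.7 -5.3]
```

```bash
python3 -m crank '[{"gripper":2.5,"xyz":[0,0,0.4],"twist":0},{"gripper":2.5,"xyz":[0,0,0.42],"twist":0},{"gripper":2.5,"xyz":[0,0,0.42],"twist":0},{"gripper":4.4,"xyz":[0,0,0.42],"twist":0},{"gripper":5.2,"xyz":[0,0,0.42],"twist":0}]'; python3 -m crank '[{"gripper":5.2,"xyz":[0,0,0],"twist":0},{"gripper":5.2,"xyz":[0,0,-2],"twist":0},{"gripper":5.2,"xyz":[0,0,-6],"twist":0},{"gripper":5.2,"xyz":[0,0,-11],"twist":0},{"gripper":5.2,"xyz":[-5,0,-13],"twist":0}]';python3 -m crank '[{"gripper":5.2,"xyz":[-6,0,0],"twist":0},{"gripper":5.2,"xyz":[-12,0,0],"twist":0},{"gripper":5.2,"xyz":[-12,0,0],"twist":0},{"gripper":5.2,"xyz":[-12,0,0],"twist":0},{"gripper":5.2,"xyz":[-12,0,0],"twist":0}]'
python3 - <<'E'
from h import *
fs=[grab_frame(c) for c in("scene","top")]
for n,g in(("w50",(.5846,-.199)),("w100",(.593,-.1245)),("w250",(.602,-.05)),("w500",(.611,.024))):
    for f in fs:
        try: print(n,((locate([f],n,g,.011)[0]-g)*1000).round(1))
        except Exception as e: print(n,e)
save("final",cv2.resize(fs[0]["image"][200:400,200:440],None,fx=3,fy=3)); go([0,0,0])
E
```

```text
t: 27.92
eef_pos: [0.6117, 0.0224, 0.0506]
tcp_rot: [0.0, 1.0, -0.0, 0.0]
ft_force: [-0.5, -0.0, -0.0]
opening: 0.539
finger_force: 0.0
t: 28.55
eef_pos: [0.565, 0.0227, 0.1836]
tcp_rot: [-0.0, 1.0, -0.0, 0.004]
ft_force: [-0.8, -0.6, 0.3]
opening: 0.566
finger_force: 0.0
t: 29.18
eef_pos: [0.4432, 0.0226, 0.1808]
tcp_rot: [-0.0, 1.0, -0.0, 0.001]
ft_force: [0.6, -0.2, 0.2]
opening: 0.568
finger_force: 0.0
w50 [-0.6 -3.1]
w50 [ 1.1 -2.2]
w100 [-2.6 -0.7]
w100 [-0.1 -0.4]
w250 [-1.3 -1.1]
w250 [ 0.7 -0.7]
w500 [-0.8 -1.2]
w500 min() iterable argument is empty
t 29.27 at [0.4427 0.0225 0.1805] shift [-44.28   2.27  18.03] yaw -0.0 open 5.24 F [-0.6 -0.1  1. ]
```

View pics/final.png

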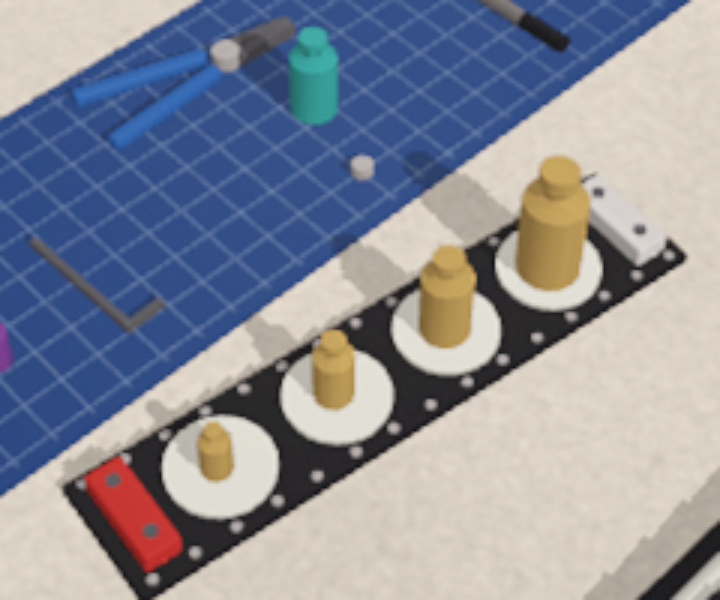

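All four weights stand upright and near centre, rising in size from the red block: crop (215,455), (333,375), (447,305) and (552,235). The arm is clear of everything.

```bash
python3 -c "
from workcell import hand_in
print(hand_in())"
```

```text
the job is handed in; nothing more can be done
None
```

The four brass weights stand upright on their pads in rising size from the red block, each within about 3.5 mm of centre by camera; the job was handed in at about 29 s, but no verdict was returned.

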